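Register a nameplate blank and hold the marking guard at 45 degrees

ROBOT

A 6-joint arm with a two-finger parallel gripper is mounted at the origin on a cart in front of the work surface, level with it; the furniture and walls round the work are solid. World frame = base frame: x ahead of the robot, y to its left, z up, the work surface at z = 0. Lengths are in mm, angles in rad, forces in N, time in s.
With the tool pointing down it reaches from about 350 to 875 mm from the base axis. Payload 4.2 kg.
Tool frame: the origin (TCP) lies midway between the tips of the shut fingers; the grasp point (between the pads) lies 19 mm behind it (arm.grasp_offset is the distance from the TCP to the grasp point, in mm); z points along the fingers, y is the line along which they close (so a half turn about z gives the same grasp; the last joint's range is limited). The gripper opens to 85 mm and grips with 20 to 120 N. Pads are 22 mm wide; open, the fingers measure 114 mm over their backs; the gripper's body (76 mm by 85 mm) begins 54 mm behind the grasp point. The pads swing forward as they close: fully open they stand 13 mm farther back than shut.
Start: joints at [1.518, 0.385, 0.008, 0, -1.194, -0.259], TCP at [191.7, 594.853, 231.312] pointing down, gripper open.
Joint ranges: [-3.14, 3.14], [-1.21, 2.06], [-1.07, 1.41], [-3.16, 2.05], [-2.99, -0.16], [-3.1, 3.1]. Speed limits (rad/s): [2.79, 2.79, 3.14, 3.14, 3.14, 3.14].

INTERFACE

Orientations are given as a unit quaternion [x, y, z, w].
In Python, from bench import arm gives the robot as it stands. The module is installed in compiled form; this text tells all that it offers.
- The arm moves only by the tool servo_tool, never from a script. Its argument "increments" is a list of rows, each a list of 7 numbers: the opening, from 0 (shut) to 1 (fully open), then the shift along the tool's x, y, z in m, then the turn, a rotation vector about the tool's x, y, z in degrees. In form: [[grip, x, y, z, ax, ay, az], ...]. A call has 1 to 12 rows; each row is the pose to reach, as a shift and turn from the pose commanded when the call began, along the tool's axes at that moment; what a row does not reach only later rows make up. A row lasts 1/8 s, in which the tool goes at most 62.5 mm and 10.7 degrees, less where a joint would pass 70% of its speed; a pose out of reach is approached as far as the arm can. A call with a gripper value outside its range is refused whole. The fingers move at their own pace and stop on an object; the grip force is fixed at half the most. Time passes only in rows, so rows that repeat a pose let the fingers close. It gives the time, the measured TCP pose, the force, the opening and the grip force at its end, in the units of the state.
- arm.read_state(): the state, without advancing time (a new reading comes with each control period).
- arm.get_image(name): name is "scene" or "top" or "wrist"; returns a dict with "color" (384x512x3 uint8, red, green, blue), "fx", "fy", "cx", "cy" (pixels), "k1" (the pictures are not rectified: a ray, as slopes to the right and down, at radius r is drawn at 1 + k1 r^2 times it, then the intrinsics apply), "rvec" (rotation vector, rad) and "tvec" (3), from world to camera coordinates, as OpenCV has them; the wrist camera has in their place "hand_eye" (4x4, takes a point from camera to tool coordinates, whose origin is the TCP and whose axes are the flange's). Camera axes: x right, y down, z forward; pixel columns grow to the right and rows downward; lengths in mm; the calibration is good to about 2 mm. A picture is of the moment at which its call begins: read the wrist's pose just before it. There is no depth.
- arm.job_done(): hands the job in; it is judged then, once.
Trained networks look in the newest picture that a camera, given by its name, has taken for a name from the list of things; names that differ only in an ending like _2 or _b are one class to them, and where a whole thing is asked for, a point or a joint stands for the part that bears it (a point fixed in the world has none). Each returns a list of dicts, best first, with "p" (0 to 1); they miss things now and then, are a little off and sometimes report something else, mostly with a low value. They report only what shows in the picture. A call takes as long as a camera call. They do not tell look-alikes from the thing itself.
- arm.look_for(camera, thing): "box" ([centre column, centre row, width, height] in pixels, round what is visible of it).
- arm.spot_point(camera, thing): "centre" ([column, row] in pixels: a listed point, or the origin of a listed thing).
The state is a dict: "clock": time; "joints": joint angles; "joint_vel": joint speeds; "joint_efforts": joint torques, N m; "position": TCP position; "ee_rot": TCP orientation; "contact_force": force on the tool from outside, world axes, zero at the start; "wrist_torque": the same for the moment, N m; "gripper_width": finger opening in mm; "grasp_force": force on a finger pad.
Only numpy, scipy, OpenCV 4.12 (cv2) and the standard library are available. Lean on these libraries where they do the work, as an engineer would, in place of code of your own. Each camera call takes 0.05 s, during which the arm holds its last target. There are 200 camera calls.

TASK

Push the steel blank on the marking fixture square against both of its stops: a long side against the far fence and an end against the short stop on the left, tight on both. Only then take the clear guard, which rests open behind, by the black lug at its middle, bring it down and hold it by that lug at 45 degrees above the plate, so that a colleague can reach under it; the job finishes with you still holding the guard there, for it would fall shut, and it must never drop below about 20 degrees. Leave the dish and the pot beside the fixture where they are.

Things in the scene. Friction and masses are not known exactly. Their poses are not given: they have to be found in the camera images.
- fixture: Fixed aluminium base plate, 195 (x) x 180 (y) x 12 mm, on four feet, top at z = 24 mm. Origin on the desk below it: plate spans x -100..+95, y -90..+90 mm. x points away from the robot, y left, z up. Hinge posts at x = 78, y = +-52 mm, up to z = 58 mm. Blank fully home: its centre at x = +2, y = +10 mm, its x axis along the fixture's x (either way round).
- far_fence (a point): Middle of the foot of the far fence's stop face, at fixture (20, -5, 24) mm; the face looks to the fixture's -x (at the robot). Dark steel bar 85 mm long along y, 10 mm high above the plate, 10 mm thick.
- left_stop (a point): Middle of the foot of the left-hand stop's face, at fixture (-8, 45, 24) mm; the face looks to the fixture's -y (to the right). Dark steel bar 44 mm long along x, 10 mm high above the plate, 10 mm thick.
- blank: Loose flat steel bar, 36 (x) x 70 (y) x 14 mm, 0.16 kg, two small dark holes in its top. Origin at the centre of its underside; it lies on the plate at z = 24 mm, turned and away from both stops at the start.
- guard (a joint): Hinge angle of the guard, rad: 0 = shut, level over the plate; grows as it opens; 0.785 = 45 degrees; 1.85 = resting open on its end stop, leaning away from the robot (start). Almost no friction: let go below about 1.6 it falls shut. Clear pane 166 mm wide, edge bar 124 mm from the hinge, 22 mm side cheeks on its lower face, 0.24 kg.
- guard_hinge (a point): Middle of the guard's hinge line, 57 mm above the desk, at fixture x = +75, y = 0, z = 57 mm. The line runs along the fixture's y.
- lug (a point): Black ribbed lug at the middle of the guard's free edge, in the guard's plane: 44 mm long, 16 mm wide (along the hinge; pinch here), 12 mm thick. This point is 147 mm from the hinge line, 21 mm from its tip, 23 mm from the edge bar. At guard angle a it is at fixture x = 75 - 147 cos a, y = 0, z = 57 + 147 sin a mm. Pinched along y it can turn between the pads as the guard swings.
- dish: Bystander: red-pink open silicone dish, 54 mm across, 22 mm high, loose, about 150 mm right of the plate's centre. Origin under its centre.
- pot: Bystander: round white-lidded pot, 68 mm across, 43 mm high, loose, about 150 mm left of the plate's centre. Origin under its centre.
Things that resemble listed ones, but are neither listed nor needed, are in the scene too. Leave any blue or yellow look-alike of the blank alone.

How it is judged:
By the outcome, as a careful person would: the job done as asked, in the order asked, and still so for the second after the job is handed in, while the arm keeps its last pose, push and grip.
It also fails if it takes over 54 s, if anything falls off the work surface, if the arm or the gripper's body presses on something with over 40 N, if the wrist force passes 120 N, or if a joint passes its speed limit or range.

## Working session

There is one attempt and no reset: what is moved stays moved. The work goes in short steps, Python scripts to look and compute and a tool call to move; the robot and the scene stay as the last step left them, time stands still between calls to the robot, and variables do not carry over. Pictures are saved under pics/ and viewed, at most 13 in all, crops included, and the job is handed in when it is done.

Besides the shell and the picture viewer there is one more tool, called as name(argument=value, ...) on one line, values as JSON. servo_tool: Moves the arm, as the interface text tells. Its arguments: {"type":"object","properties":{"increments":{"type":"array","items":{"type":"array","items":{"type":"number"}}}},"required":["increments"]}

```bash
mkdir -p pics; cat > h.py <<'E'
import numpy as np,cv2
from scipy.spatial.transform import Rotation as R
from bench import arm
def cam(im,state=None):
    K=np.array([[im["fx"],0,im["cx"]],[0,im["fy"],im["cy"]],[0,0,1.]]);D=np.array([im["k1"],0,0,0.])
    if "hand_eye" in im:
        T=np.array(im["hand_eye"]);W=np.eye(4);W[:3,:3]=R.from_quat(state["ee_rot"]).as_matrix();W[:3,3]=state["position"]
        M=np.linalg.inv(W@T)
    else:
        M=np.eye(4);M[:3,:3]=cv2.Rodrigues(np.array(im["rvec"],float))[0];M[:3,3]=np.array(im["tvec"]).ravel()
    return K,D,M
def unproj(c,px,z):
    K,D,M=c
    n=cv2.undistortPoints(np.array(px,float).reshape(-1,1,2),K,D).reshape(-1,2)
    Rm=M[:3,:3];o=-Rm.T@M[:3,3];d=np.c_[n,np.ones(len(n))]@Rm
    return o+d*((z-o[2])/d[:,2])[:,None]
def proj(c,P):
    K,D,M=c
    return cv2.projectPoints(np.array(P,float).reshape(-1,1,3),cv2.Rodrigues(M[:3,:3])[0],M[:3,3],K,D)[0].reshape(-1,2)
def save(n,a): cv2.imwrite("pics/"+n,a[:,:,::-1])
E
python3 - <<'E'
from h import *
s=arm.read_state();print(s)
for n in("scene","top"):
    im=arm.get_image(n);save(n+"0.png",im["color"]);c=cam(im)
    print(n,"campos",-c[2][:3,:3].T@c[2][:3,3])
    for t,z in(("fixture",0),("blank",24),("far_fence",24),("left_stop",24),("guard_hinge",57),("lug",57+141),("dish",0),("pot",0)):
        for r in arm.spot_point(n,t)[:3]: print(t,round(r["p"],2),np.round(r["centre"],1),np.round(unproj(c,r["centre"],z)[0],1))
im=arm.get_image("wrist");save("wrist0.png",im["color"]);print(im["hand_eye"])
E
```

```text
{'clock': 0.0, 'joints': array([ 1.51758239e+00,  3.85553255e-01,  6.60085142e-03, -4.91235572e-04,
       -1.19399673e+00, -2.58632728e-01]), 'joint_vel': array([-0.00027482,  0.00064626,  0.00029086,  0.00049767, -0.00268701,
       -0.00025213]), 'joint_efforts': array([-7.02743946e-04, -3.92287302e+01,  1.88407266e+01,  4.18642893e+00,
       -4.62301643e-03, -7.52360478e-06]), 'position': array([191.54529169, 594.30066906, 230.21495667]), 'ee_rot': array([ 9.87853891e-01, -1.55381723e-01, -1.16723801e-04,  1.09413896e-03]), 'contact_force': array([ 0.03163131, -0.03968653, -0.843189  ]), 'wrist_torque': array([-0.08015371, -0.05753761, -0.00868238]), 'grasp_force': 0.0, 'gripper_width': 85.16665784118257}
scene campos [ -82.02000823 -419.24434395  807.07841318]
fixture 0.84 [273.3 243.3] [462.5  11.5   0. ]
blank 0.84 [261.4 252.1] [406.4   2.4  24. ]
blank 0.6 [311.7 310.4] [ 358.3 -180.2   24. ]
far_fence 0.87 [279. 233.] [481.6   9.7  24. ]
left_stop 0.63 [255.8 230.2] [450.2  59.3  24. ]
guard_hinge 0.55 [287.9 209.6] [534.2  25.1  57. ]
lug 0.85 [303.  157.7] [578.3  23.1 198. ]
dish 0.74 [327.6 274.2] [ 474.4 -144.     0. ]
pot 0.64 [235.3 208.8] [488.2 168.4   0. ]
top campos [ 382.96011096  132.63071497 1362.0175793 ]
fixture 0.56 [290.2 220.9] [453.1  18.5   0. ]
blank 0.79 [207.  158.2] [629.4 249.2  24. ]
blank 0.76 [147.  181.1] [567.  416.8  24. ]
blank 0.75 [299.9 237.3] [406.4  -5.4  24. ]
far_fence 0.87 [291.9 208.6] [485.8  15.1  24. ]
left_stop 0.69 [273.4 222.3] [448.6  66.9  24. ]
guard_hinge 0.81 [289.7 189.6] [534.8  23.   57. ]
lug 0.68 [291. 168.] [571.1  30.6 198. ]
dish 0.78 [348.9 213.5] [ 471.8 -148.2    0. ]
[[ 6.02247983e-04 -9.47289527e-01 -3.20378198e-01  8.27695581e+01]
 [ 9.99999685e-01  7.36277243e-04 -2.97211010e-04 -1.14143409e-01]
 [ 5.17432054e-04 -3.20377918e-01  9.47289672e-01 -1.41461953e+02]
 [ 0.00000000e+00  0.00000000e+00  0.00000000e+00  1.00000000e+00]]
```

```bash
python3 -c "
import cv2,numpy as np
a=[cv2.imread('pics/%s0.png'%n) for n in('scene','top')]
cv2.imwrite('pics/both.png',cv2.resize(np.vstack(a),(784,1176))[:, :]) 
"
```

```text
(no output)
```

View pics/scene0.png

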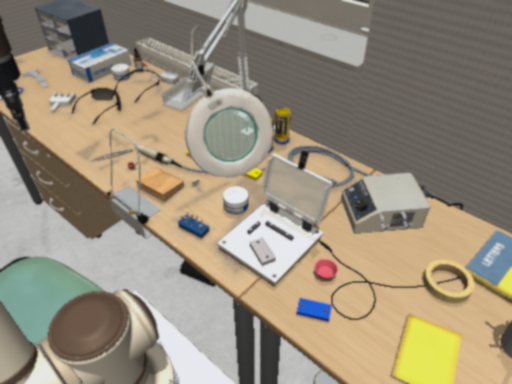

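View pics/top0.png

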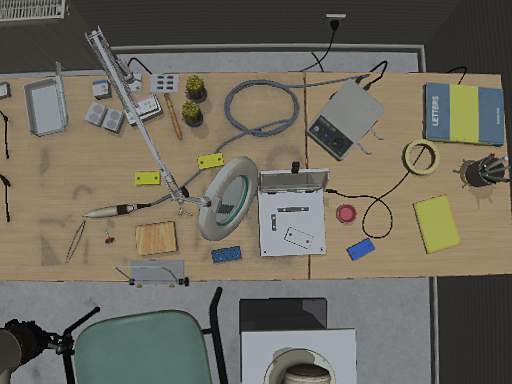

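The scene picture shows the white fixture at about (270,240), with the grey steel blank at (262,250). The blue look-alike is at (312,310) and the yellow ones are elsewhere; the grey one on the plate is the target. The magnifier lamp ring is at (230,133) in scene and (228,198) in top, so I'll check its height before swinging across.

```bash
python3 - <<'E'
from h import *
cs=cam(arm.get_image("scene"));ct=cam(arm.get_image("top"))
def tri(a,b):
    P=[c[2][:3] for c in(cs,ct)];u=[cv2.undistortPoints(np.array([[p]],float),c[0],c[1]).reshape(2,1) for p,c in((a,cs),(b,ct))]
    X=cv2.triangulatePoints(P[0],P[1],u[0],u[1]);return (X[:3]/X[3]).ravel().round()
print("ring",tri((230,134),(228,199)), "ring near end",tri((222,172),(208,236)), "lug",tri((303,158),(295,167)),"pot",tri((235,195),(236,220)))
p=np.array([[400,10,230.]])
s=arm.read_state();Rm=R.from_quat(s["ee_rot"])
for X in([300,300,260],[400,10,260]): print(Rm.inv().apply(np.array(X)-s["position"]).round(1))
E
```

```text
ring [494. 181. 237.] ring near end [441. 213. 137.] lug [573.  21. 201.] pot [463. 160.  73.]
[193.5 247.4 -28.7]
[377.7 492.7 -28.7]
```

servo_tool(increments=[[1, 0.04, 0.05, -0.01, 0, 0, 0], [1, 0.077, 0.099, -0.02, 0, 0, 0], [1, 0.116, 0.149, -0.028, 0, 0, -5], [1, 0.155, 0.198, -0.028, 0, 0, -10], [1, 0.194, 0.247, -0.028, 0, 0, -15], [1, 0.23, 0.296, -0.028, 0, 0, -18], [1, 0.267, 0.345, -0.028, 0, 0, -18], [1, 0.304, 0.394, -0.028, 0, 0, -18], [1, 0.341, 0.444, -0.028, 0, 0, -18], [1, 0.378, 0.493, -0.028, 0, 0, -18], [1, 0.406, 0.484, -0.028, 0, 0, -18], [1, 0.406, 0.484, -0.028, 0, 0, -18]])

```text
clock: 2.55
position: [430.9, 8.8, 259.1]
ee_rot: [1.0, -0.0, -0.0, 0.0]
contact_force: [0.4, 0.1, 0.4]
gripper_width: 85.7
grasp_force: 0.0
```

```bash
python3 - <<'E'
from h import *
s=arm.read_state();print(s["clock"],s["position"],R.from_quat(s["ee_rot"]).as_matrix().round(3).tolist(),s["joints"].round(2),np.abs(s["joint_vel"]).max())
im=arm.get_image("wrist");save("w1.png",im["color"]);c=cam(im,s)
for t,z in(("fixture",0),("blank",24),("far_fence",24),("left_stop",24),("guard_hinge",57),("lug",57+141),("dish",0),("pot",0)):
    for r in arm.spot_point("wrist",t)[:3]: print(t,round(r["p"],2),np.round(r["centre"],1),np.round(unproj(c,r["centre"],z)[0],1))
cv2.imwrite("pics/w1b.png",cv2.resize(cv2.imread("pics/w1.png"),(800,600),interpolation=cv2.INTER_CUBIC))
E
```

```text
2.55 [430.86392603   8.75375821 259.13470361] [[1.0, -0.001, -0.0], [-0.001, -1.0, -0.0], [-0.0, 0.0, -1.0]] [ 0.4   0.02 -0.39  0.   -1.16  1.17] 0.04069900390795234
fixture 0.6 [249.3 130.2] [456.5  16.9   0. ]
fixture 0.35 [115.1  97.2] [494.6 172.8   0. ]
blank 0.88 [401.1 196. ] [ 381.3 -165.7   24. ]
blank 0.7 [264.  172.6] [410.4  -0.5  24. ]
far_fence 0.59 [249.4 113.3] [478.5  16.2  24. ]
left_stop 0.88 [208.8 140.9] [447.8  62.6  24. ]
guard_hinge 0.91 [247.   54.1] [537.1  17.5  57. ]
dish 0.61 [382.9 117.3] [ 471.7 -141.5    0. ]
pot 0.84 [114.5  95.6] [496.4 173.2   0. ]
pot 0.43 [249.4 129.5] [457.3  16.8   0. ]
```

View pics/w1b.png

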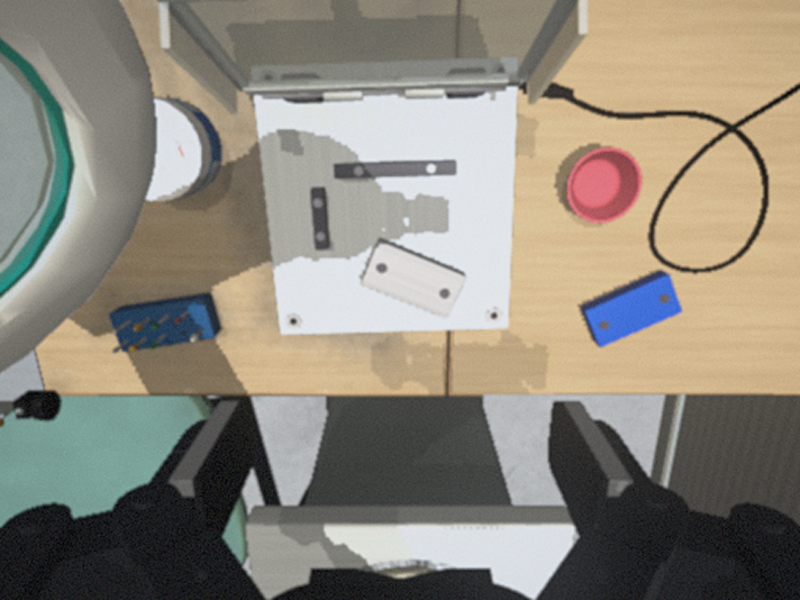

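The wrist view (800x600 enlargement, not crop) shows the grey steel blank with two dark holes at (413,278). The fence is at (395,170) and the left stop at (320,217). The blue look-alike at (632,308) is off the plate, so the grey blank is the one. Next I fit the poses.

```bash
cat > fit.py <<'E'
from h import *
from scipy.optimize import least_squares
def tf(p,P):
    P=np.array(P,float);c,s=np.cos(p[2]),np.sin(p[2])
    return np.c_[p[0]+c*P[:,0]-s*P[:,1],p[1]+s*P[:,0]+c*P[:,1],P[:,2]]
def fit(c,px,P,p0):
    r=least_squares(lambda p:(proj(c,tf(p,P))-px).ravel(),p0,x_scale=[10,10,.1]);return r.x,np.abs(r.fun).max()
E
python3 - <<'E'
from fit import *
s=arm.read_state();im=arm.get_image("wrist");c=cam(im,s);a=im["color"]
h=1.5625
g=cv2.cvtColor(a,cv2.COLOR_RGB2GRAY)
pf=np.array([[280,334],[509,327],[335,165],[456,160],[455,173],[335,178],[313,188],[327,188],[329,248],[315,248]],np.float32)/h
px=cv2.cornerSubPix(g,pf.copy().reshape(-1,1,2),(3,3),(-1,-1),(3,40,.01)).reshape(-1,2);print((px-pf).round(1).tolist())
# plate corners (top), fence top corners (z34) far/left..., 
P=[[-100,90,24],[-100,-90,24]]
P+= [[30,37.5,34],[30,-47.5,34],[20,-47.5,34],[20,37.5,34]]
P+= [[14,55,34],[14,45,34],[-30,45,34],[-30,55,34]]
for q in (pf,px):
  x,e=fit(c,q,P,[458,16,0]);print("fix",x,e,(proj(c,tf(x,P))-q).round(1).tolist())
  x,e=fit(c,q[:2],P[:2],[458,16,0]);print("plate only",x)
bf=np.array([[377,247],[464,275],[446,315],[361,284]],np.float32)/h
bx=cv2.cornerSubPix(g,bf.copy().reshape(-1,1,2),(3,3),(-1,-1),(3,40,.01)).reshape(-1,2);print((bx-bf).round(1).tolist())
PB=[[18,35,38],[18,-35,38],[-18,-35,38],[-18,35,38]]
for q in(bf,bx): print("blank",fit(c,q,PB,[408,0,-.3]))
E
```

```text
[[1.100000023841858, -1.600000023841858], [-1.600000023841858, -0.10000000149011612], [0.5, -2.9000000953674316], [0.6000000238418579, -1.7000000476837158], [1.7000000476837158, -0.4000000059604645], [0.800000011920929, -1.7999999523162842], [-0.6000000238418579, -1.899999976158142], [-0.5, -2.700000047683716], [1.2000000476837158, -0.8999999761581421], [1.0, -1.2000000476837158]]
fix [4.58562001e+02 1.74474354e+01 3.42909348e-02] 1.7009757996501662 [[0.2, 0.5], [0.6, 1.0], [-0.8, -1.3], [1.1, -0.5], [1.7, 0.7], [-0.1, -0.1], [-1.7, -0.3], [-1.5, -0.6], [0.2, 0.6], [0.3, 0.8]]
plate only [4.59518843e+02 1.82762845e+01 3.74383423e-02]
fix [4.60112261e+02 1.68401993e+01 2.61370200e-02] 2.043158130727761 [[-1.2, 0.4], [2.0, 0.5], [-0.6, -0.2], [1.3, -0.0], [0.8, -0.0], [-0.3, -0.0], [-0.5, -0.4], [-0.4, 0.2], [-0.7, -0.2], [-0.4, 0.3]]
plate only [4.60524766e+02 1.75323961e+01 2.75216151e-02]
[[-1.100000023841858, -0.10000000149011612], [2.0, -1.2000000476837158], [0.5, 1.399999976158142], [0.8999999761581421, -2.200000047683716]]
blank (array([ 4.04338946e+02,  1.15374183e+00, -3.48696063e-01]), np.float64(3.299912981570884))
blank (array([ 4.05019280e+02,  4.99084817e-01, -3.54062474e-01]), np.float64(3.9155923539368587))
```

servo_tool(increments=[[0.45, -0.037, 0.005, 0.0, 0, 0, -1.7], [0.45, -0.074, 0.01, 0.04, 0, 0, -1.7], [0.45, -0.074, 0.01, 0.09, 0, 0, -1.7], [0.45, -0.074, 0.01, 0.14, 0, 0, -1.7], [0.45, -0.074, 0.01, 0.18, 0, 0, -1.7], [0.45, -0.074, 0.01, 0.21, 0, 0, -1.7], [0.45, -0.074, 0.01, 0.225, 0, 0, -1.7], [0.45, -0.074, 0.01, 0.23, 0, 0, -1.7], [0.45, -0.074, 0.01, 0.23, 0, 0, -1.7]])

```text
clock: 4.18
position: [356.0, -0.3, 29.5]
ee_rot: [1.0, 0.016, 0.0, -0.0]
contact_force: [0.9, -0.0, 0.3]
gripper_width: 38.3
grasp_force: 0.0
```

```bash
python3 - <<'E'
from h import *
s=arm.read_state();print(s["clock"],s["position"],s["contact_force"],s["gripper_width"],R.from_quat(s["ee_rot"]).as_euler('zyx',degrees=True))
im=arm.get_image("wrist");save("w2.png",im["color"])
cv2.imwrite("pics/w2b.png",cv2.resize(cv2.imread("pics/w2.png"),(800,600),interpolation=cv2.INTER_CUBIC))
E
```

```text
4.175 [ 3.55950508e+02 -3.40539710e-01  2.94934461e+01] [ 0.88899216 -0.04307361  0.30210465] 38.34541080272447 [-1.85857410e+00  1.41366587e-02 -1.79998918e+02]
```

View pics/w2b.png

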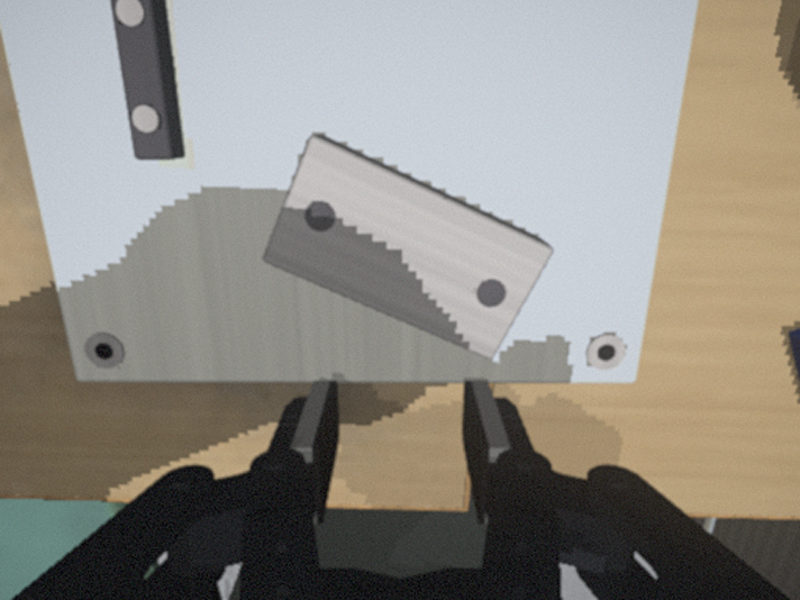

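servo_tool(increments=[[0.45, 0.0, 0, 0.002, 0, 0, 0], [0.45, 0.008, 0, 0.002, 0, 0, 0], [0.45, 0.016, 0, 0.002, 0, 0, 0], [0.45, 0.024, 0, 0.002, 0, 0, 0], [0.45, 0.032, 0, 0.002, 0, 0, 0], [0.45, 0.04, 0, 0.002, 0, 0, 0], [0.45, 0.048, 0, 0.002, 0, 0, 0], [0.45, 0.055, 0, 0.002, 0, 0, 0], [0.45, 0.062, 0, 0.002, 0, 0, 0], [0.45, 0.068, 0, 0.002, 0, 0, 0], [0.45, 0.072, 0, 0.002, 0, 0, 0], [0.45, 0.072, 0, 0.002, 0, 0, 0]])

```text
clock: 5.72
position: [428.2, 1.9, 27.4]
ee_rot: [1.0, 0.016, 0.0, -0.0]
contact_force: [0.7, -0.1, 0.4]
gripper_width: 38.4
grasp_force: 0.0
```

```bash
python3 - <<'E'
from h import *
s=arm.read_state();print(s["clock"],s["position"],s["contact_force"],s["gripper_width"])
im=arm.get_image("wrist");save("w3.png",im["color"])
cv2.imwrite("pics/w3b.png",cv2.resize(cv2.imread("pics/w3.png"),(800,600),interpolation=cv2.INTER_CUBIC))
E
```

```text
5.725 [428.19079778   1.89591899  27.36683604] [ 0.71974583 -0.0923098   0.44916255] 38.412634425399965
```

View pics/w3b.png

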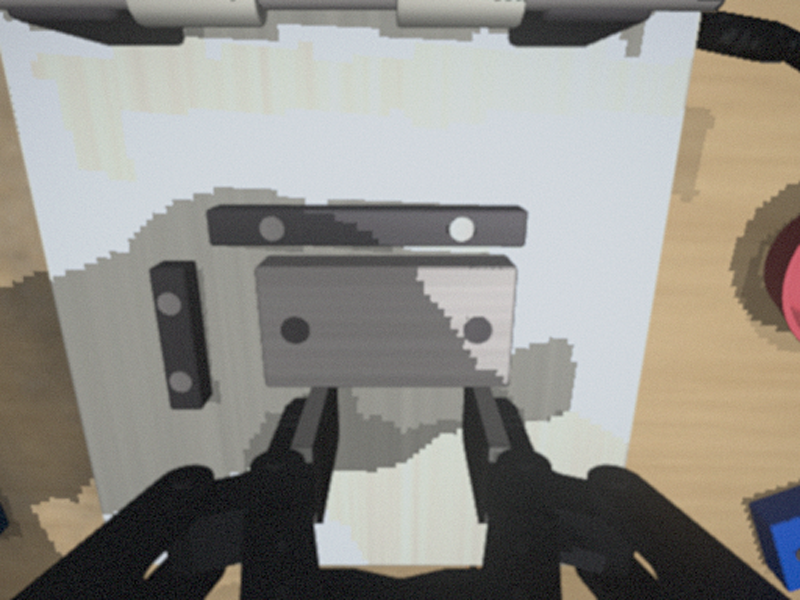

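The blank is square to the fingers. It stands about 3 mm short of the fence (gap at row 250) and about 15 mm from the left stop (205 to 262). I'll keep pushing to the fence.

servo_tool(increments=[[0.45, 0.002, 0, 0, 0, 0, 0], [0.45, 0.004, 0, 0, 0, 0, 0], [0.45, 0.006, 0, 0, 0, 0, 0], [0.45, 0.006, 0, 0, 0, 0, 0]])

```text
clock: 6.28
position: [432.8, 1.7, 27.1]
ee_rot: [1.0, 0.016, -0.001, 0.0]
contact_force: [-3.6, 0.8, 1.3]
gripper_width: 38.4
grasp_force: 1.6
```

servo_tool(increments=[[0.45, 0.003, 0, 0, 0, 0, 0], [0.45, 0.005, 0, 0, 0, 0, 0], [0.45, 0.005, 0, 0, 0, 0, 0]])

```text
clock: 6.65
position: [432.9, 0.7, 26.3]
ee_rot: [1.0, 0.015, -0.006, 0.001]
contact_force: [-11.6, 3.0, 6.3]
gripper_width: 38.6
grasp_force: 6.0
```

servo_tool(increments=[[0.2, -0.02, 0, -0.005, 0, 0, 0], [0, -0.025, 0.01, -0.04, 0, 0, 10], [0, -0.02, 0.03, -0.06, 0, 0, 20], [0, -0.01, 0.04, -0.06, 0, 0, 30], [0, 0.0, 0.05, -0.06, 0, 0, 40], [0, 0.01, 0.06, -0.06, 0, 0, 50], [0, 0.018, 0.06, -0.06, 0, 0, 60], [0, 0.018, 0.06, -0.06, 0, 0, 70], [0, 0.018, 0.06, -0.06, 0, 0, 80], [0, 0.018, 0.06, -0.06, 0, 0, 90], [0, 0.018, 0.06, -0.06, 0, 0, 90], [0, 0.018, 0.06, -0.06, 0, 0, 90]])

```text
clock: 8.15
position: [459.0, -57.2, 87.4]
ee_rot: [0.719, -0.695, 0.0, -0.0]
contact_force: [0.2, 0.2, 0.1]
gripper_width: 0.2
grasp_force: 0.0
```

```bash
python3 - <<'E'
from fit import *
s=arm.read_state();print(s["clock"],s["position"],s["contact_force"],s["gripper_width"],s["joints"].round(2),R.from_quat(s["ee_rot"]).as_matrix().round(3).tolist())
im=arm.get_image("wrist");save("w4.png",im["color"]);
F=np.array([459.5,17.2,.03]);d=s["position"][:2]-F[:2];print("tcp in fixture",[d[0]+.03*d[1],d[1]-.03*d[0]])
cv2.imwrite("pics/w4b.png",cv2.resize(cv2.imread("pics/w4.png"),(800,600),interpolation=cv2.INTER_CUBIC))
E
```

```text
8.15 [459.02733459 -57.21381431  87.42590599] [0.23042249 0.24758475 0.07403182] 0.20723161195477693 [ 0.23  0.28 -0.57  0.   -0.72 -0.19] [[0.035, -0.999, 0.001], [-0.999, -0.035, 0.0], [-0.0, -0.001, -1.0]]
tcp in fixture [np.float64(-2.7050798425564593), np.float64(-74.39963434644243)]
```

View pics/w4b.png

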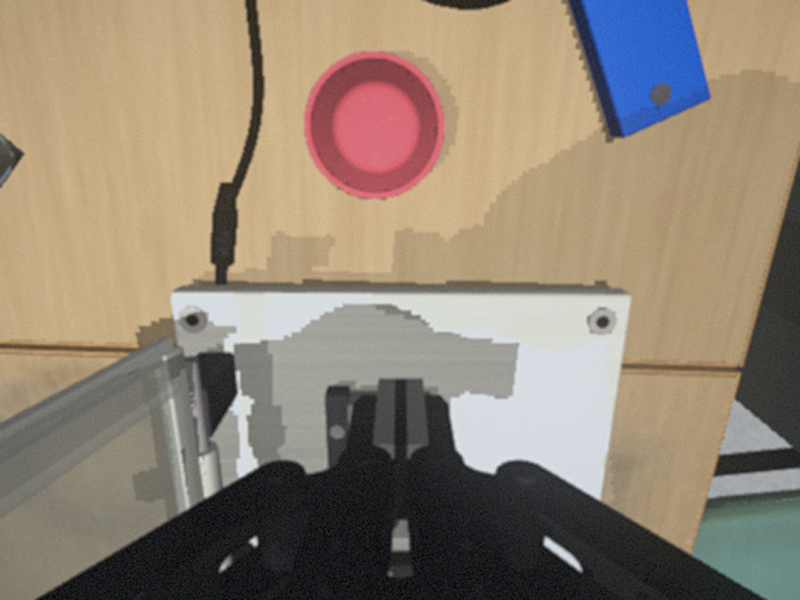

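servo_tool(increments=[[0, 0, 0, 0.03, 0, 0, 0], [0, 0, 0, 0.05, 0, 0, 0], [0, 0, 0, 0.058, 0, 0, 0], [0, -0.006, 0, 0.058, 0, 0, 0], [0, -0.012, 0, 0.058, 0, 0, 0], [0, -0.018, 0, 0.058, 0, 0, 0], [0, -0.024, 0, 0.058, 0, 0, 0], [0, -0.029, 0, 0.058, 0, 0, 0], [0, -0.033, 0, 0.058, 0, 0, 0], [0, -0.036, 0, 0.058, 0, 0, 0], [0, -0.036, 0, 0.058, 0, 0, 0]])

```text
clock: 9.57
position: [457.4, -21.0, 29.2]
ee_rot: [0.718, -0.696, -0.0, -0.0]
contact_force: [-0.9, -0.1, 0.2]
gripper_width: -0.3
grasp_force: 0.0
```

servo_tool(increments=[[0, -0.002, 0, 0, 0, 0, 0], [0, -0.004, 0, 0, 0, 0, 0], [0, -0.006, 0, 0, 0, 0, 0], [0, -0.008, 0, 0, 0, 0, 0], [0, -0.008, 0, 0, 0, 0, 0]])

```text
clock: 10.2
position: [454.7, -18.8, 29.2]
ee_rot: [0.718, -0.696, -0.0, 0.005]
contact_force: [4.4, -31.8, 2.3]
gripper_width: -0.1
grasp_force: 15.7
```

servo_tool(increments=[[0, 0.015, 0, 0, 0, 0, 0], [0, 0.015, 0, -0.03, 0, 0, -8], [0.2, 0.01, 0.02, -0.06, 0, 0, -18], [0.45, 0.0, 0.05, -0.06, 0, 0, -28], [0.45, -0.01, 0.059, -0.06, 0, 0, -38], [0.45, -0.03, 0.059, -0.06, 0, 0, -48], [0.45, -0.03, 0.059, -0.06, 0, 0, -58], [0.45, -0.03, 0.059, -0.06, 0, 0, -68], [0.45, -0.03, 0.059, -0.06, 0, 0, -78], [0.45, -0.03, 0.059, -0.06, 0, 0, -90], [0.45, -0.03, 0.059, -0.06, 0, 0, -90], [0.45, -0.03, 0.059, -0.06, 0, 0, -90]])

```text
clock: 11.7
position: [397.2, 14.9, 89.3]
ee_rot: [1.0, 0.015, 0.0, -0.0]
contact_force: [-0.1, 0.6, 0.2]
gripper_width: 38.6
grasp_force: 0.0
```

```bash
python3 - <<'E'
from fit import *
s=arm.read_state();print(s["clock"],s["position"],s["contact_force"],s["gripper_width"],R.from_quat(s["ee_rot"]).as_matrix().round(3).tolist())
im=arm.get_image("wrist");save("w5.png",im["color"]);
F=np.array([459.5,17.2,.03]);d=s["position"][:2]-F[:2];print("tcp in fixture",[d[0]+.03*d[1],d[1]-.03*d[0]])
cv2.imwrite("pics/w5b.png",cv2.resize(cv2.imread("pics/w5.png")[40:300,100:420],(800,650),interpolation=cv2.INTER_CUBIC)[:600])
E
```

```text
11.7 [397.24690221  14.9073907   89.32244329] [-0.07244341  0.55679363  0.23437426] 38.55861138226971 [[1.0, 0.03, 0.0], [0.03, -1.0, 0.0], [0.0, -0.0, -1.0]]
tcp in fixture [np.float64(-62.321876068077685), np.float64(-0.42501636231657924)]
```

View pics/w5b.png

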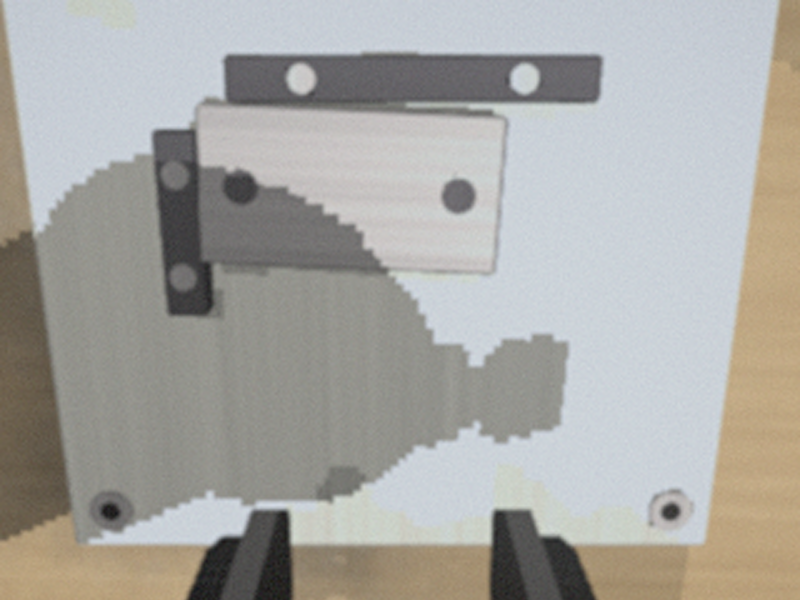

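The blank touches the left stop, but its right end has pulled about 2 mm off the fence (crop: far edge at row 105 on the left, 118 on the right). I'll push to the fence again with two fingers.

servo_tool(increments=[[0.45, 0.0, 0, 0.04, 0, 0, 0], [0.45, 0.0, 0, 0.061, 0, 0, 0], [0.45, 0.008, 0, 0.061, 0, 0, 0], [0.45, 0.016, 0, 0.061, 0, 0, 0], [0.45, 0.024, 0, 0.061, 0, 0, 0], [0.45, 0.03, 0, 0.061, 0, 0, 0], [0.45, 0.034, 0, 0.061, 0, 0, 0], [0.45, 0.038, 0, 0.061, 0, 0, 0], [0.45, 0.042, 0, 0.061, 0, 0, 0], [0.45, 0.044, 0, 0.061, 0, 0, 0], [0.45, 0.044, 0, 0.061, 0, 0, 0]])

```text
clock: 13.12
position: [432.5, 13.8, 26.8]
ee_rot: [1.0, 0.015, -0.009, 0.002]
contact_force: [-16.2, 3.9, 9.1]
gripper_width: 38.1
grasp_force: 7.8
```

servo_tool(increments=[[0.3, -0.02, 0, 0, 0, 0, 0], [0, -0.025, 0.0, -0.04, 0, 0, 10], [0, -0.02, 0.02, -0.06, 0, 0, 20], [0, -0.01, 0.04, -0.06, 0, 0, 30], [0, 0.0, 0.055, -0.06, 0, 0, 40], [0, 0.01, 0.055, -0.06, 0, 0, 50], [0, 0.019, 0.055, -0.06, 0, 0, 60], [0, 0.019, 0.055, -0.06, 0, 0, 70], [0, 0.019, 0.055, -0.06, 0, 0, 80], [0, 0.019, 0.055, -0.06, 0, 0, 90], [0, 0.019, 0.055, -0.06, 0, 0, 90], [0, 0.019, 0.055, -0.06, 0, 0, 90]])

```text
clock: 14.62
position: [462.0, -38.1, 88.3]
ee_rot: [0.719, -0.695, 0.0, -0.0]
contact_force: [0.2, 0.3, -0.5]
gripper_width: 0.0
grasp_force: 0.0
```

```bash
python3 - <<'E'
from fit import *
s=arm.read_state()
F=np.array([459.5,17.2,.03]);d=s["position"][:2]-F[:2];print("tcp in fixture",[d[0]+.03*d[1],d[1]-.03*d[0]],s["position"],R.from_quat(s["ee_rot"]).as_matrix().round(3).tolist())
E
```

```text
tcp in fixture [np.float64(0.8046639536385634), np.float64(-55.42386501257632)] [461.96516126 -38.14991017  88.34009023] [[0.034, -0.999, 0.0], [-0.999, -0.034, 0.0], [-0.0, -0.0, -1.0]]
```

servo_tool(increments=[[0, 0, 0, 0.035, 0, 0, 0], [0, 0, 0, 0.058, 0, 0, 0], [0, -0.006, 0.002, 0.059, 0, 0, 0], [0, -0.012, 0.002, 0.059, 0, 0, 0], [0, -0.016, 0.001, 0.059, 0, 0, 0], [0, -0.018, 0, 0.059, 0, 0, 0], [0, -0.02, -0.001, 0.059, 0, 0, 0], [0, -0.021, -0.002, 0.059, 0, 0, 0], [0, -0.022, -0.003, 0.059, 0, 0, 0], [0, -0.022, -0.004, 0.059, 0, 0, 0], [0, -0.022, -0.004, 0.059, 0, 0, 0]])

```text
clock: 16.0
position: [462.4, -18.8, 29.6]
ee_rot: [0.718, -0.696, -0.001, 0.004]
contact_force: [-2.7, -12.5, 7.9]
gripper_width: -0.1
grasp_force: 6.0
```

servo_tool(increments=[[0, 0.015, 0, 0, 0, 0, 0], [0, 0.015, 0, -0.03, 0, 0, -8], [0.2, 0.01, 0.02, -0.06, 0, 0, -18], [0.45, 0.0, 0.05, -0.06, 0, 0, -28], [0.45, -0.01, 0.063, -0.06, 0, 0, -38], [0.45, -0.03, 0.063, -0.06, 0, 0, -48], [0.45, -0.03, 0.063, -0.06, 0, 0, -58], [0.45, -0.03, 0.063, -0.06, 0, 0, -68], [0.45, -0.03, 0.063, -0.06, 0, 0, -78], [0.45, -0.03, 0.063, -0.06, 0, 0, -90], [0.45, -0.03, 0.063, -0.06, 0, 0, -90], [0.45, -0.03, 0.063, -0.06, 0, 0, -90]])

```text
clock: 17.5
position: [401.5, 11.9, 89.4]
ee_rot: [1.0, 0.015, 0.0, -0.0]
contact_force: [0.3, -0.8, -0.4]
gripper_width: 38.8
grasp_force: 0.0
```

```bash
python3 - <<'E'
from fit import *
s=arm.read_state()
im=arm.get_image("wrist");save("w6.png",im["color"]);
F=np.array([459.5,17.2,.03]);d=s["position"][:2]-F[:2];print("tcp in fixture",[d[0]+.03*d[1],d[1]-.03*d[0]],s["position"])
cv2.imwrite("pics/w6b.png",cv2.resize(cv2.imread("pics/w6.png")[40:190,140:340],(800,600),interpolation=cv2.INTER_CUBIC))
E
```

```text
tcp in fixture [np.float64(-58.130247566204126), np.float64(-3.546960550354812)] [401.52833575  11.91388952  89.37873038]
```

View pics/w6b.png

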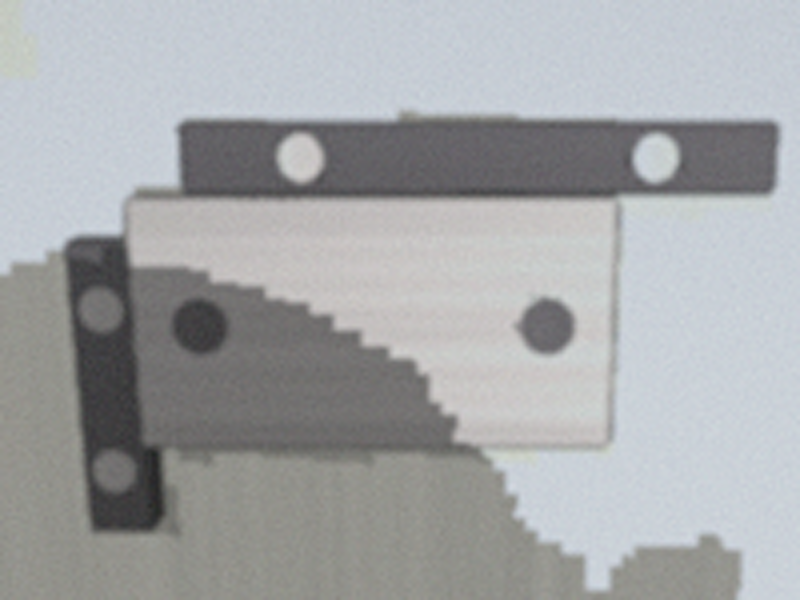

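The blank is square and tight: its far edge lies along the fence (row 195, both ends) and its left end along the stop (column 130–140). Next is the guard: rise to a pre-grasp pose with the tool tilted 45°.

servo_tool(increments=[[0.5, 0.0, 0.0, -0.05, 0, 0, 0], [0.5, 0.02, -0.001, -0.1, 0, 9, 0], [0.5, 0.05, -0.002, -0.14, 0, 18, 0], [0.5, 0.08, -0.003, -0.149, 0, 27, 0], [0.5, 0.11, -0.004, -0.149, 0, 36, 0], [0.5, 0.139, -0.004, -0.149, 0, 45, 0], [0.5, 0.139, -0.004, -0.149, 0, 45, 0], [0.5, 0.139, -0.004, -0.149, 0, 45, 0]])

```text
clock: 18.55
position: [531.0, 24.7, 290.3]
ee_rot: [0.938, 0.012, 0.347, 0.001]
contact_force: [-0.2, -0.8, -0.1]
gripper_width: 42.8
grasp_force: 0.0
```

```bash
python3 - <<'E'
from fit import *
s=arm.read_state();Rm=R.from_quat(s["ee_rot"])
print(s["clock"],s["position"],s["joints"].round(2),Rm.as_matrix().round(3).tolist(),s["gripper_width"])
im=arm.get_image("wrist");save("w7.png",im["color"]);c=cam(im,s)
F=np.array([459.5,17.2,.03])
L=tf(F,[[115.5,0,198.3]])[0];print("lug model",L,"px",proj(c,L))
print(arm.spot_point("wrist","lug")[:2],arm.look_for("wrist","lug")[:2])
print("shift",Rm.inv().apply(L+[1,0,4]+19*Rm.as_matrix()[:,2]-s["position"]))
cv2.imwrite("pics/w7b.png",cv2.resize(cv2.imread("pics/w7.png"),(800,600),interpolation=cv2.INTER_CUBIC))
E
```

```text
18.55 [530.95047787  24.72649564 290.28302543] [ 0.24 -0.11 -0.93  1.19 -0.16  0.22] [[0.759, 0.021, 0.651], [0.022, -1.0, 0.007], [0.651, 0.009, -0.759]] 42.80268215200313
lug model [574.9480289   20.66448027 198.3       ] px [[261.50227203 224.86777356]]
[{'centre': [264.6, 222.1], 'p': 0.55}] [{'box': [262.1, 254.5, 202.0, 94.2], 'p': 0.72}]
shift [-23.17145818   4.21642366 115.06038532]
```

View pics/w7b.png

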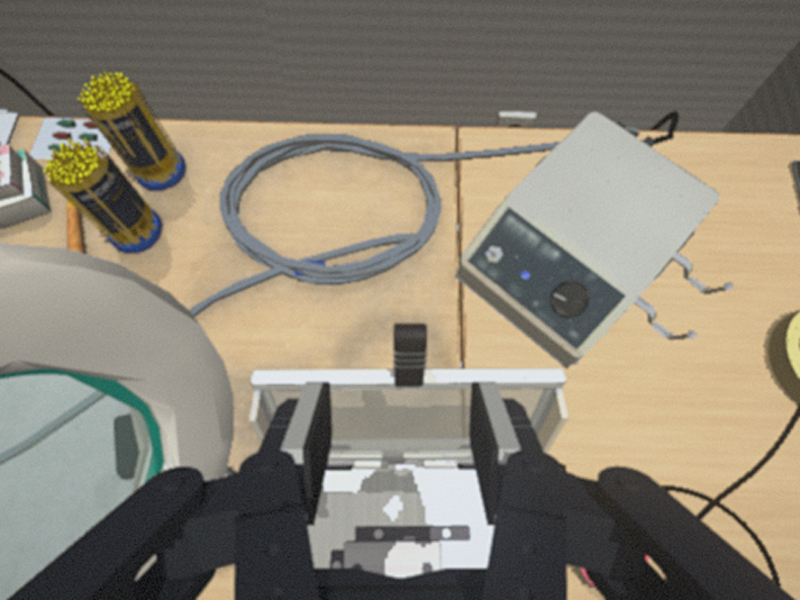

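The tilt drove j5 to its range limit, so I'll use a smaller tilt. The picture shows the lug at (410,350) between the fingers, with the lamp rim at left (230,430).

servo_tool(increments=[[0.5, 0, 0, 0, 0, -10, 0], [0.5, 0, 0, 0, 0, -20, 0], [0.5, 0, 0, 0, 0, -30, 0], [0.5, 0, 0, 0, 0, -30, 0], [0.5, 0, 0, 0, 0, -30, 0]])

```text
clock: 19.32
position: [532.9, 29.7, 290.6]
ee_rot: [0.996, 0.014, 0.091, 0.001]
contact_force: [0.0, 0.4, -0.7]
gripper_width: 42.7
grasp_force: 0.0
```

```bash
cat > t.py <<'E'
from fit import *
s=arm.read_state();Rm=R.from_quat(s["ee_rot"]);M=Rm.as_matrix()
F=np.array([459.5,17.2,.03])
print(s["clock"],s["position"],s["joints"].round(2),M.round(3).tolist(),s["gripper_width"],"tilt",np.degrees(np.arctan2(M[0,2],-M[2,2])))
L=tf(F,[[115.5,0,198.3]])[0]
c=cam(arm.get_image("wrist"),s)
print("lug px",proj(c,L),[r["centre"] for r in arm.spot_point("wrist","lug")[:1]])
# desired orientation tilt 15, yaw .03
Rd=R.from_matrix(np.array([[np.cos(.03),np.sin(.03),0],[np.sin(.03),-np.cos(.03),0],[0,0,-1]]))*R.from_euler('y',15,degrees=True)
print("turn",np.degrees((Rm.inv()*Rd).as_rotvec()))
zd=Rd.as_matrix()[:,2]
T=L+[1,0,4]+19*zd
print("pre",Rm.inv().apply(T-60*zd-s["position"]),"grasp",Rm.inv().apply(T-s["position"]))
E
python3 t.py
```

```text
19.325 [532.93920167  29.67170685 290.55846214] [ 0.4   0.1  -0.27  0.08 -1.04  1.16] [[0.983, 0.027, 0.181], [0.027, -1.0, 0.001], [0.181, 0.004, -0.983]] 42.72887465342958 tilt 10.455949062391104
lug px [[269.36303138 162.90900526]] [[270.5, 162.3]]
turn [ 0.25827831  4.54667077 -0.10622203]
pre [22.76766035 10.00918096 53.71838006] grasp [ 27.52365796   9.7345862  113.52895675]
```

servo_tool(increments=[[0.5, 0.012, 0.005, 0.027, 0.1, 2.5, 0], [0.5, 0.023, 0.01, 0.05, 0.3, 4.5, 0], [0.5, 0.023, 0.01, 0.055, 0.3, 4.5, 0], [0.5, 0.0245, 0.0099, 0.075, 0.3, 4.5, 0], [0.5, 0.026, 0.0098, 0.095, 0.3, 4.5, 0], [0.5, 0.0275, 0.0097, 0.1135, 0.3, 4.5, 0], [0.5, 0.0275, 0.0097, 0.1135, 0.3, 4.5, 0]])

```text
clock: 20.3
position: [578.5, 16.7, 182.9]
ee_rot: [0.991, 0.013, 0.13, 0.001]
contact_force: [-0.2, 0.1, 0.4]
gripper_width: 42.6
grasp_force: 0.0
```

```bash
python3 t.py; python3 - <<'E'
from h import *
im=arm.get_image("wrist");cv2.imwrite("pics/w8.png",cv2.resize(im["color"][:,:,::-1],(800,600),interpolation=cv2.INTER_CUBIC))
E
```

```text
20.3 [578.52781034  16.66119175 182.93808101] [ 0.35  0.23 -0.43  0.14 -0.67  1.14] [[0.966, 0.025, 0.258], [0.025, -1.0, 0.002], [0.258, 0.005, -0.966]] 42.607041107124616 tilt 14.944554110213526
lug px [[246.89766162 277.27700989]] [[246.5, 276.9]]
turn [ 0.33118356  0.05799053 -0.21708615]
pre [  2.56057081  -3.73986898 -60.3637218 ] grasp [ 2.62064085 -4.08679581 -0.36475487]
```

View pics/w8.png

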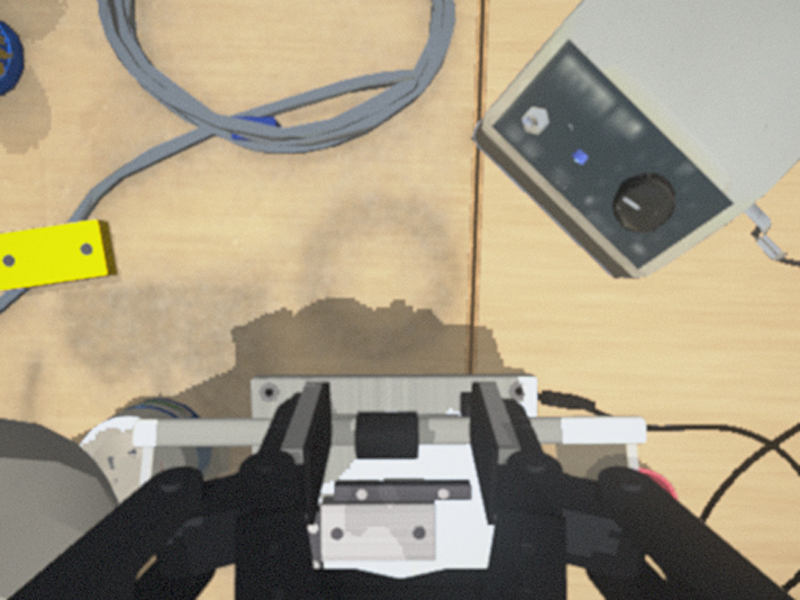

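The lug is between the fingers at (387,437), about 4 mm left of centre. I'll shift across and close.

servo_tool(increments=[[0.5, 0.0026, -0.0041, 0, 0, 0, 0], [0.5, 0.0026, -0.0041, 0, 0, 0, 0], [0.1, 0.0026, -0.0041, 0, 0, 0, 0], [0, 0.0026, -0.0041, 0, 0, 0, 0], [0, 0.0026, -0.0041, 0, 0, 0, 0], [0, 0.0026, -0.0041, 0, 0, 0, 0], [0, 0.0026, -0.0041, 0, 0, 0, 0]])

```text
clock: 21.32
position: [581.9, 20.4, 184.7]
ee_rot: [0.991, 0.012, 0.131, 0.001]
contact_force: [-1.9, -1.3, 3.0]
gripper_width: 14.7
grasp_force: 58.7
```

```bash
cat > sw.py <<'E'
from fit import *
import sys
F=np.array([459.5,17.2,.03])
s=arm.read_state();Rm=R.from_quat(s["ee_rot"]);z=Rm.as_matrix()[:,2]
G=s["position"]-19*z
d=G[:2]-F[:2];f=np.array([np.cos(.03)*d[0]+np.sin(.03)*d[1],-np.sin(.03)*d[0]+np.cos(.03)*d[1],G[2]])
v=np.array([75-f[0],f[2]-57]);r=np.hypot(*v);a=np.arctan2(v[1],v[0])
print(s["clock"],"G fixture",f.round(1),"r",r,"angle",a,np.degrees(a),"F",s["contact_force"].round(1),"w",s["gripper_width"],"gf",s["grasp_force"],s["joints"].round(2))
a1=np.radians(float(sys.argv[1]))
for b in np.linspace(a,a1,int(sys.argv[2])+1)[1:]:
    T=tf(F,[[75-r*np.cos(b),f[1],57+r*np.sin(b)]])[0]
    print(np.degrees(b).round(1),(Rm.inv().apply(T-G)/1000).round(4).tolist())
E
python3 sw.py 76 12
```

```text
21.325 G fixture [117.5  -0.4 203.1] r 152.09909106776044 angle 1.8537512980894852 106.2121256474253 F [-1.9 -1.3  3. ] w 14.710249020015805 gf 58.73323135470855 [ 0.36  0.23 -0.42  0.14 -0.67  1.14]
103.7 [-0.0058, 0.0, -0.0033]
101.2 [-0.0117, 0.0001, -0.0064]
98.7 [-0.0178, 0.0001, -0.0093]
96.1 [-0.0239, 0.0002, -0.0118]
93.6 [-0.0302, 0.0002, -0.0141]
91.1 [-0.0366, 0.0002, -0.0161]
88.6 [-0.0431, 0.0003, -0.0178]
86.1 [-0.0496, 0.0003, -0.0193]
83.6 [-0.0562, 0.0004, -0.0204]
81.0 [-0.0628, 0.0004, -0.0213]
78.5 [-0.0695, 0.0004, -0.0218]
76.0 [-0.0761, 0.0005, -0.0221]
```

servo_tool(increments=[[0, -0.0058, 0, -0.0033, 0, 0, 0], [0, -0.0117, 0, -0.0064, 0, 0, 0], [0, -0.0178, 0, -0.0093, 0, 0, 0], [0, -0.0239, 0, -0.0118, 0, 0, 0], [0, -0.0302, 0, -0.0141, 0, 0, 0], [0, -0.0366, 0, -0.0161, 0, 0, 0], [0, -0.0431, 0, -0.0178, 0, 0, 0], [0, -0.0496, 0, -0.0193, 0, 0, 0], [0, -0.0562, 0, -0.0204, 0, 0, 0], [0, -0.0628, 0, -0.0213, 0, 0, 0], [0, -0.0695, 0, -0.0218, 0, 0, 0], [0, -0.0761, 0, -0.0221, 0, 0, 0]])

```text
clock: 22.82
position: [503.3, 18.2, 186.3]
ee_rot: [0.991, 0.012, 0.132, 0.001]
contact_force: [4.1, -5.5, -1.7]
gripper_width: 14.9
grasp_force: 59.2
```

```bash
python3 sw.py 45 11
```

```text
22.825 G fixture [ 3.880e+01 -2.000e-01  2.047e+02] r 152.02832143689625 angle 1.33027229371073 76.21898803281228 F [ 4.1 -5.5 -1.7] w 14.949798232822419 gf 59.19859604873636 [ 0.42  0.1  -0.6   0.18 -0.64  1.05]
73.4 [-0.0075, 0.0, -0.0]
70.5 [-0.0151, 0.0001, 0.0004]
67.7 [-0.0225, 0.0001, 0.0011]
64.9 [-0.03, 0.0001, 0.0022]
62.0 [-0.0374, 0.0001, 0.0037]
59.2 [-0.0447, 0.0001, 0.0056]
56.4 [-0.0519, 0.0002, 0.0078]
53.5 [-0.059, 0.0002, 0.0103]
50.7 [-0.0659, 0.0002, 0.0132]
47.8 [-0.0727, 0.0002, 0.0165]
45.0 [-0.0793, 0.0002, 0.02]
```

servo_tool(increments=[[0, -0.0075, 0, 0, 0, 0, 0], [0, -0.0151, 0, 0.0004, 0, 0, 0], [0, -0.0225, 0, 0.0011, 0, 0, 0], [0, -0.03, 0, 0.0022, 0, 0, 0], [0, -0.0374, 0, 0.0037, 0, 0, 0], [0, -0.0447, 0, 0.0056, 0, 0, 0], [0, -0.0519, 0, 0.0078, 0, 0, 0], [0, -0.059, 0, 0.0103, 0, 0, 0], [0, -0.0659, 0, 0.0132, 0, 0, 0], [0, -0.0727, 0, 0.0165, 0, 0, 0], [0, -0.0793, 0, 0.02, 0, 0, 0], [0, -0.0793, 0, 0.02, 0, 0, 0]])

```text
clock: 24.32
position: [431.0, 16.1, 146.1]
ee_rot: [0.991, 0.013, 0.131, 0.001]
contact_force: [1.2, -6.2, 1.8]
gripper_width: 15.3
grasp_force: 62.3
```

```bash
python3 sw.py 45 1; python3 - <<'E'
from h import *
im=arm.get_image("scene");w=arm.get_image("wrist")
a=cv2.resize(im["color"][150:300,180:380,::-1],(400,300),interpolation=cv2.INTER_CUBIC);b=cv2.resize(w["color"][:,:,::-1],(400,300))
cv2.imwrite("pics/end.png",np.hstack([a,b]))
E
```

```text
24.325 G fixture [-33.5  -0.2 164.5] r 152.70149669422443 angle 0.780617608953974 44.726094406656415 F [ 1.2 -6.2  1.8] w 15.286159742067081 gf 62.263667257502675 [ 0.5   0.02 -0.84  0.26 -0.49  0.88]
45.0 [0.0006, -0.0, -0.0004]
```

View pics/end.png

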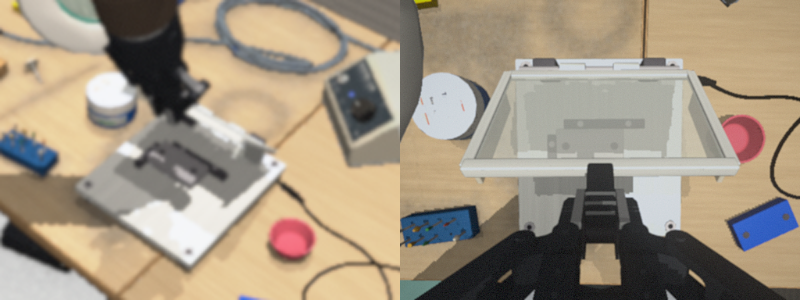

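The guard is held by its lug at about 45° (wrist view: lug at (600,200)). Through the pane the blank is still home against fence and stop, and the dish and pot are where they were. I'm handing in.

```bash
python3 -c "
from bench import arm
print(arm.job_done())"
```

```text
the job is handed in; nothing more can be done
None
```

I pushed the blank against both the far fence and the left stop, then brought the guard down by its lug; the arm is holding it at about 45° (measured 44.7°), and the job was handed in at about 24 s of the 54 s.

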